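# Count to the third gap and load the module

### The job

Starting at the end with the tall, handled end plate, run a fingertip along the row of sprung keys on the rack's top rail, pressing down the key over the first, the second and then the third gap (filled gaps count too), and press none beyond the third. Then push the shuttle sideways until its module faces that third gap, and push the module along the trough into the gap until it is home against the stop. Only push: do not lift or tip the module, and leave the other modules and everything else on the table where they are.

Things in the scene. Friction and masses are not known exactly. Their poses are not given: they have to be found in the camera images.
- rack: Fixed black tray with a divider rack. Origin: on the table, middle of the rack's mouth line; x from the mouth into the gaps (away from the robot), y along the row, z up. Tray x -130 to 120, y -250 to 250 mm, 4 mm thick, 10 mm lips. Seven dividers 4 mm thick, tops at z 46, 46 mm apart, make six gaps 42 mm wide at y = +-115, +-69, +-23 mm. A dark bar behind the keys (x 48-54) tops at z 72.
- tall_cheek: Tall grey end plate with a steel carrying handle on top: 100 mm long, 8 mm thick, top of handle 106 mm above the table. It stands at one end of the row of gaps (rack y = +160 or -160 mm, x 0 to 100 mm); which end varies. Counting starts here. Origin: middle of its foot.
- low_cheek: Low plain end plate (100 mm long, 8 mm thick, top 44 mm above the table, no handle) at the other end of the row. Origin: middle of its foot.
- shuttle: Steel loading shuttle that slides only along the rack's y, in front of the gaps (200 mm to -y and 20 mm to +y of its start); stays where left, about 2 N to move. Origin: at table height under its middle (rack x = -60 mm), axes as the rack's. At y = +-45 mm from it stand upright push plates, 44 mm long in x, 4 mm thick, top at z = 52 mm: push on the outside of one.
- shuttle_mid (a point): Middle of the shuttle's trough floor, 12.5 mm above its origin. The trough runs along x, +-50 mm from this point (rack x -110 to -10 mm), open at both ends; its side walls are 35 mm apart and reach only z = 22 mm, so a finger can follow the module above them.
- module_mid (a point): The loose module standing in the trough: 90 mm long (its x), 32 mm wide (y), 45 mm tall (z), plain grey box with a black face plate at its -x end; this point is its centre, half-way up. Its black face looks towards the robot; push there. 0.15 to 0.3 kg. Home against the stop, its centre is at rack x = 47 mm and its black face level with the divider fronts (x = 2 mm).
- module: The same loose module; origin at the centre of its underside, x along its length away from its black face.
- seated_a_mid (a point): Module already in the gap at rack y = +115 mm: 90 mm long (its x), 32 mm wide (y), 45 mm tall (z), plain grey box with a black face plate at its -x end; this point is its centre, half-way up. Leave alone.
- seated_b_mid (a point): Module already in the gap at rack y = -69 mm: 90 mm long (its x), 32 mm wide (y), 45 mm tall (z), plain grey box with a black face plate at its -x end; this point is its centre, half-way up. Leave alone.
- spare_mid (a point): Spare module standing on the tray beyond the -y end plate: 90 mm long (its x), 32 mm wide (y), 45 mm tall (z), plain grey box with a black face plate at its -x end; this point is its centre, half-way up. Leave alone.
- driver: Screwdriver lying on the table, origin on its underside. Leave alone.
- mug: White mug, 80 mm across, 92 mm tall, origin under its centre. Leave alone.
- jar: Jar, 56 mm across, 70 mm tall, origin under its centre. Leave alone.
- tape: Cardboard ring lying flat, 90 mm across, 24 mm high, origin under its centre. Leave alone.
- gap0 (a point): Middle of the mouth of the gap at rack y = +115 mm (rack x = 0), at floor height z = 12 mm. The gap is 42 mm wide, open on top, with a stop at rack x = 92 mm; the other gaps are alike.
- key0 (a joint): Sprung white key above the gap at rack y = +115 mm. Value = how far it is pressed down, in m: 0 up, 0.006 fully down; 1 to 4 N; 3 mm is plenty. A 10 mm round bar along y, 46 mm long, middle 22 mm straight, ends sloping down so a fingertip slides from key to key; centre line at rack x = 35 mm, top at z = 78 mm when up.
- key1 (a joint): Sprung white key above the gap at rack y = +69 mm. Value = how far it is pressed down, in m: 0 up, 0.006 fully down; 1 to 4 N; 3 mm is plenty. A 10 mm round bar along y, 46 mm long, middle 22 mm straight, ends sloping down so a fingertip slides from key to key; centre line at rack x = 35 mm, top at z = 78 mm when up.
- key2 (a joint): Sprung white key above the gap at rack y = +23 mm. Value = how far it is pressed down, in m: 0 up, 0.006 fully down; 1 to 4 N; 3 mm is plenty. A 10 mm round bar along y, 46 mm long, middle 22 mm straight, ends sloping down so a fingertip slides from key to key; centre line at rack x = 35 mm, top at z = 78 mm when up.
- key3 (a joint): Sprung white key above the gap at rack y = -23 mm. Value = how far it is pressed down, in m: 0 up, 0.006 fully down; 1 to 4 N; 3 mm is plenty. A 10 mm round bar along y, 46 mm long, middle 22 mm straight, ends sloping down so a fingertip slides from key to key; centre line at rack x = 35 mm, top at z = 78 mm when up.
- key4 (a joint): Sprung white key above the gap at rack y = -69 mm. Value = how far it is pressed down, in m: 0 up, 0.006 fully down; 1 to 4 N; 3 mm is plenty. A 10 mm round bar along y, 46 mm long, middle 22 mm straight, ends sloping down so a fingertip slides from key to key; centre line at rack x = 35 mm, top at z = 78 mm when up.
- gap5 (a point): Middle of the mouth of the gap at rack y = -115 mm (rack x = 0), at floor height z = 12 mm. The gap is 42 mm wide, open on top, with a stop at rack x = 92 mm; the other gaps are alike.
- key5 (a joint): Sprung white key above the gap at rack y = -115 mm. Value = how far it is pressed down, in m: 0 up, 0.006 fully down; 1 to 4 N; 3 mm is plenty. A 10 mm round bar along y, 46 mm long, middle 22 mm straight, ends sloping down so a fingertip slides from key to key; centre line at rack x = 35 mm, top at z = 78 mm when up.
Mind the look-alikes: they are no part of the job. What is shaped like the module but orange or purple is not meant.

How it is judged:
By the outcome, as a careful person would: the job done as asked, in the order asked, and still so for the second after the job is handed in, with the robot touching nothing.
It also fails if it takes over 58 s, if anything falls off the work surface, if the arm or the gripper's body presses on something with over 40 N, if the wrist force passes 120 N, or if a joint passes its speed limit or range.

### The arm

A 6-joint arm with a two-finger parallel gripper is mounted at the origin on the work surface. World frame = base frame: x ahead of the robot, y to its left, z up, the work surface at z = 0. Lengths are in m, angles in rad, forces in N, time in s.
With the tool pointing down it reaches from about 0.35 to 0.85 m from the base axis. Payload 8.1 kg.
Tool frame: the origin (TCP) lies at the very end of the fingers, on their centre line; the grasp point (between the pads) lies 19 mm behind it; z points along the fingers, y is the direction in which the jaws open and shut (so a half turn about z gives the same grasp; the last joint's range is limited). The gripper opens to 85 mm and grips with 20 to 120 N. Pads are 22 mm wide; open, the fingers measure 114 mm over their backs; the gripper's body (76 mm by 85 mm) begins 54 mm behind the grasp point. The pads swing forward as they close: fully open they stand 13 mm farther back than shut.
Start: joints at [-0.085, 0.13, 1.488, -0, 1.523, -0.085], TCP at [0.6, 0, 0.231] pointing down, gripper open.
Joint ranges: [-2.96, 2.96], [-0.89, 2.26], [0.02, 2.5], [-1.34, 4.48], [0, 2.73], [-2.66, 2.66]. Speed limits (rad/s): [2.39, 2.39, 2.79, 3.14, 3.14, 3.14].

### API

Orientations are given as a rotation vector (axis times angle).
In Python, from bench import env, eyes, workorder gives the robot as it stands. The module is installed in compiled form; this text tells all that it offers.
- The arm moves only by the tool jog_arm, never from a script. Its argument "increments" is a list of rows, each a list of 3 entries, a list of its own where there are three numbers: the opening in per cent of the stroke, from 0 (shut) to 100 (fully open), then the shift along the tool's x, y, z in m, then the turn, a rotation vector about the tool's x, y, z in rad. A call has 1 to 20 rows; each row shifts and turns the pose as measured when the row begins, along the tool's axes as they then stand; what a row does not reach is not made up. A row lasts 1/10 s, in which the tool goes at most 50 mm and 8.59 degrees, less where a joint would pass 70% of its speed; a pose out of reach is approached as far as the arm can. A call is refused whole if a number of a shift passes 0.05 or a number of a turn 0.15, either way. A call with a gripper value outside its range is refused whole. The fingers move at their own pace and stop on an object; "newtons" is the grip in N (left out, the last holds). Time passes only in rows, so rows that do not move let the fingers close. It gives the time, the measured TCP pose, the force and the opening at its end, in the units of the state.
- env.state(): the state, without advancing time (a new reading comes with each control period).
- eyes.camera(name): name is "scene" or "side" or "wrist"; returns a dict with "img" (420x560x3 uint8, blue, green, red), "fx", "fy", "cx", "cy" (pixels), "rvec" (rotation vector, rad) and "tvec" (3), from world to camera coordinates, as OpenCV has them; the wrist camera has in their place "T_tool_cam" (4x4, takes a point from camera to tool coordinates, whose origin is the TCP and whose axes are the flange's). Camera axes: x right, y down, z forward; pixel columns grow to the right and rows downward; lengths in m; the calibration is good to about 2 mm. A picture is of the moment at which its call begins: read the wrist's pose just before it. There is no depth.
- workorder.close_job(): hands the job in, once; it reports no verdict.
Trained networks look in a picture, given as the dict that the camera call returned (one of the last four; its "shot" number tells which), for a name from the list of things; names that differ only in an ending like _2 or _b are one class to them, and where a whole thing is asked for, a point or a joint stands for the part that bears it (a point fixed in the world has none). Each returns a list of dicts, best first, with "conf" (0 to 1); they miss things now and then, are a little off and sometimes report something else, mostly with a low value. They report only what shows in the picture. A call takes as long as a camera call. They do not tell look-alikes from the thing itself.
- eyes.masks_of(picture, name): "region" (420x560 bool, what is visible of it) and "extent" ([centre column, centre row, width, height] in pixels, round what is visible of it).
- eyes.pinpoint(picture, name): "pixel" ([row, column] in pixels: a listed point, or the origin of a listed thing).
The state is a dict: "t": time; "joints": joint angles; "joint_vel": joint speeds; "joint_efforts": joint torques, N m; "tcp_pos": TCP position; "orientation": TCP orientation; "ft_force": force on the tool from outside, world axes, zero at the start; "ft_torque": the same for the moment, N m; "finger_gap": finger opening in m.
Only numpy, scipy, OpenCV 4.12 (cv2) and the standard library are available. Lean on these libraries where they do the work, as an engineer would, in place of code of your own. Each camera call takes 0.05 s, during which the arm holds its last target.

## Working session

There is one attempt and no reset: what is moved stays moved. The work goes in short steps, Python scripts to look and compute and a tool call to move; the robot and the scene stay as the last step left them, time stands still between calls to the robot, and variables do not carry over. Pictures are saved under pics/ and viewed, and the job is handed in when it is done.

Besides the shell and the picture viewer there is one more tool, called after "Emit:" in YAML: its name, and indented under it one key for each argument. jog_arm: Moves the arm, as the interface text tells. Its arguments: {"type":"object","properties":{"increments":{"type":"array"},"newtons":{"type":"number"}},"required":["increments"]}

```bash
mkdir -p pics
python3 - <<'E'
from bench import env, eyes
import cv2,numpy as np
s=env.state(); print({k:np.round(v,4).tolist() for k,v in s.items()})
for n in ["scene","side","wrist"]:
    c=eyes.camera(n); cv2.imwrite(f"pics/{n}0.png",c["img"])
    print(n,{k:np.round(v,4).tolist() for k,v in c.items() if k!="img"})
    for t in ["rack","tall_cheek","low_cheek","shuttle","shuttle_mid","module_mid","seated_a_mid","seated_b_mid","spare_mid","gap0","gap5"]:
        try: print(t,[(np.round(d["pixel"],1).tolist(),round(d["conf"],2)) for d in eyes.pinpoint(c,t)][:4])
        except Exception as e: print(t,e)
E
```

```text
{'t': 0.0, 'joints': [-0.0854, 0.1312, 1.4893, -0.0, 1.523, -0.0854], 'joint_vel': [-0.0002, 0.0009, -0.0006, 0.0012, -0.0002, 0.0001], 'joint_efforts': [-0.0019, -56.9404, -50.0558, -0.0002, 0.0144, 0.0001], 'tcp_pos': [0.5994, 0.0001, 0.2302], 'orientation': [-2.2204, -2.2205, 0.0019], 'ft_force': [0.091, -0.638, 1.0737], 'ft_torque': [-0.0232, 0.0406, -0.0181], 'finger_gap': 0.0856}
scene {'fx': 410.0381, 'fy': 410.0381, 'cx': 282.2295, 'cy': 210.9207, 'rvec': [1.0659, 2.1979, -1.2159], 'tvec': [0.3042, -0.1574, 1.3895], 'shot': 1}
rack [([253.0, 269.1], 0.61), ([352.5, 427.2], 0.19)]
tall_cheek [([233.3, 213.4], 0.96), ([255.4, 270.4], 0.44), ([218.1, 202.0], 0.21), ([260.6, 318.7], 0.17)]
low_cheek [([300.1, 297.9], 0.95)]
shuttle [([260.8, 321.2], 0.78)]
shuttle_mid [([258.4, 320.3], 0.74), ([231.7, 211.4], 0.19)]
module_mid [([235.4, 428.4], 0.9), ([214.4, 361.0], 0.71), ([250.8, 320.7], 0.64), ([181.2, 189.2], 0.38)]
seated_a_mid [([273.9, 288.2], 0.85)]
seated_b_mid [([234.0, 235.6], 0.88), ([263.1, 320.7], 0.49)]
spare_mid [([351.4, 423.9], 0.72), ([215.1, 203.5], 0.58)]
ga
[... 721 characters left out ...]
 [([209.9, 262.8], 0.77), ([264.5, 230.2], 0.58)]
gap5 [([209.9, 262.8], 0.77), ([264.5, 230.2], 0.58)]
wrist {'fx': 320.3386, 'fy': 320.3386, 'cx': 280.6521, 'cy': 205.7054, 'T_tool_cam': [[0.0001, -0.9472, -0.3206, 0.083], [1.0, 0.0, 0.0003, 0.0001], [-0.0003, -0.3206, 0.9472, -0.1423], [0.0, 0.0, 0.0, 1.0]], 'shot': 3}
rack [([138.8, 267.9], 0.97)]
tall_cheek [([266.8, 292.7], 0.97)]
low_cheek []
shuttle []
shuttle_mid []
module_mid [([47.8, 9.6], 0.97), ([15.0, 214.2], 0.76)]
seated_a_mid [([28.0, 331.7], 0.92)]
seated_b_mid [([211.4, 300.2], 0.92)]
spare_mid [([312.7, 277.2], 0.73)]
gap0 [([25.0, 283.2], 0.77), ([234.8, 255.3], 0.58)]
gap5 [([25.0, 283.2], 0.77), ([234.8, 255.3], 0.58)]
```

View pics/scene0.png

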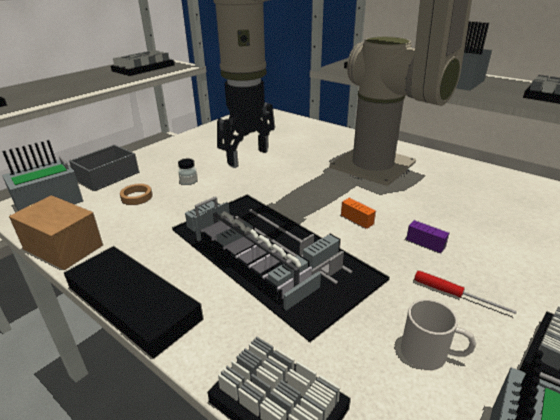

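View pics/side0.png

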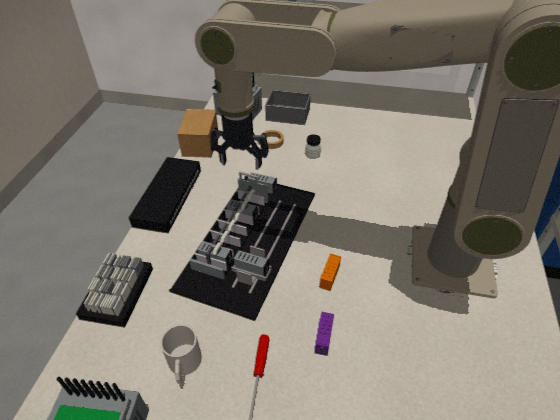

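View pics/wrist0.png

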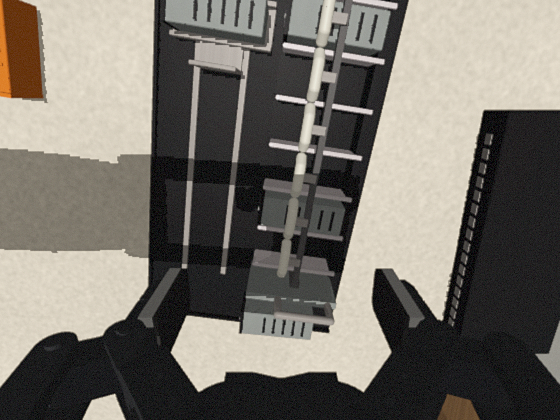

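The tall handled plate is at the -y end (wrist image, about row 300, col 290), so the first three keys are key5, key4 and key3, and the target gap is y=-23. The shuttle and its module are at the +y end (wrist image top, col 220). Next I'll fit the rack pose.

```bash
cat > h.py <<'E'
from bench import env, eyes
import cv2,numpy as np
from scipy.spatial.transform import Rotation as R
from scipy.optimize import least_squares
def cam(n):
    s=env.state(); c=eyes.camera(n)
    if n=="wrist":
        T=np.eye(4);T[:3,:3]=R.from_rotvec(s["orientation"]).as_matrix();T[:3,3]=s["tcp_pos"]
        M=np.linalg.inv(T@c["T_tool_cam"])
    else:
        M=np.eye(4);M[:3,:3]=R.from_rotvec(np.ravel(c["rvec"])).as_matrix();M[:3,3]=np.ravel(c["tvec"])
    c["M"]=M; return c
def proj(c,P):
    p=(c["M"][:3,:3]@np.atleast_2d(P).T).T+c["M"][:3,3]
    return np.c_[c["fx"]*p[:,0]/p[:,2]+c["cx"],c["fy"]*p[:,1]/p[:,2]+c["cy"]]
def unproj(c,uv,z):
    d=np.array([(uv[0]-c["cx"])/c["fx"],(uv[1]-c["cy"])/c["fy"],1.])
    Rm=c["M"][:3,:3]; o=-Rm.T@c["M"][:3,3]; d=Rm.T@d
    return o+d*(z-o[2])/d[2]
def r2w(q,P):
    P=np.atleast_2d(P)/1000.; co,si=np.cos(q[2]),np.sin(q[2])
    return np.c_[q[0]+co*P[:,0]-si*P[:,1],q[1]+si*P[:,0]+co*P[:,1],P[:,2]]
def w2r(q,P):
    P=np.atleast_2d(P); co,si=np.cos(q[2]),np.sin(q[2]); d=P[:,:2]-np.array(q[:2])
    return np.c_[co*d[:,0]+si*d[:,1],-si*d[:,0]+co*d[:,1],P[:,2]]*1000
PT={"rack":(0,0,0),"tall_cheek":(50,-160,0),"low_cheek":(50,160,0),"seated_a_mid":(47,115,34.5),"seated_b_mid":(47,-69,34.5),"gap0":(0,115,12),"gap5":(0,-115,12)}
def fit(obs,q0):
    # obs: list (cam, name, [row,col])
    f=lambda q: np.concatenate([(proj(c,r2w(q,PT[n]))[0]-[p[1],p[0]]) for c,n,p in obs])
    r=least_squares(f,q0,loss="soft_l1",f_scale=2.,x_scale=[.01,.01,.02])
    return r.x,f(r.x).reshape(-1,2)
E
python3 - <<'E'
from h import *
cs={n:cam(n) for n in ["scene","side","wrist"]}
P={"scene":{"rack":(253,269.1),"tall_cheek":(233.3,213.4),"low_cheek":(300.1,297.9),"seated_a_mid":(273.9,288.2),"seated_b_mid":(234,235.6),"gap0":(268.4,300.2)},
"side":{"rack":(235.6,246.4),"tall_cheek":(199.7,255.7),"low_cheek":(269.9,210.2),"seated_a_mid":(255.7,215.5),"seated_b_mid":(214.9,243.7),"gap5":(209.9,262.8),"gap0":(264.5,230.2)},
"wrist":{"rack":(138.8,267.9),"tall_cheek":(266.8,292.7),"seated_b_mid":(211.4,300.2),"seated_a_mid":(28,331.7),"gap5":(234.8,255.3),"gap0":(25,283.2)}}
u=unproj(cs["wrist"],(267.9,138.8),0);print(u)
for sub in (["scene","side","wrist"],["wrist"],["scene"],["side"]):
    obs=[(cs[k],n,p) for k in sub for n,p in P[k].items()]
    q,r=fit(obs,[u[0],u[1],0]); print(sub,np.round(q,4)); 
    if len(sub)>1:
        for (c,n,p),e in zip(obs,r): print(n,np.round(e,1))
        im=cs["wrist"]["img"].copy()
        for x,y,z in [(35,y,78) for y in (-138,-115,-92,-69,-46,-23,0,23,46,69)]+[(-130,-250,4),(120,-250,4),(0,-160,44),(100,-160,44)]+[(2,y,46) for y in (-138,-92,-46,0,46,92)]+[(-60,100,12)]:
            a=proj(cs["wrist"],r2w(q,(x,y,z)))[0]; cv2.circle(im,(int(round(a[0])),int(round(a[1]))),2,(0,0,255),-1)
        cv2.imwrite("pics/ov1.png",im)
E
```

```text
[0.58560029 0.03784352 0.        ]
['scene', 'side', 'wrist'] [ 0.5856  0.0372 -0.1464]
rack [-0.1  0.8]
tall_cheek [-0.1  0.9]
low_cheek [ 3.8 -1.5]
seated_a_mid [-0.4  1.1]
seated_b_mid [-0.8  3.9]
gap0 [3.  4.5]
rack [1.4 2.2]
tall_cheek [-2.5 -0.5]
low_cheek [-1.9  3.8]
seated_a_mid [-0.4 -1.4]
seated_b_mid [-1.7 -4.5]
gap5 [-0.7 -0.4]
gap0 [ 1.  -0.5]
rack [0.  0.6]
tall_cheek [-3.4  0.1]
seated_b_mid [-0.2 -0.4]
seated_a_mid [0.6 0.9]
gap5 [-0.2 -0.4]
gap0 [-0.4  0.7]
['wrist'] [ 0.5861  0.0373 -0.1389]
['scene'] [ 0.5824  0.0331 -0.1745]
['side'] [ 0.5833  0.0379 -0.1671]
```

View pics/ov1.png

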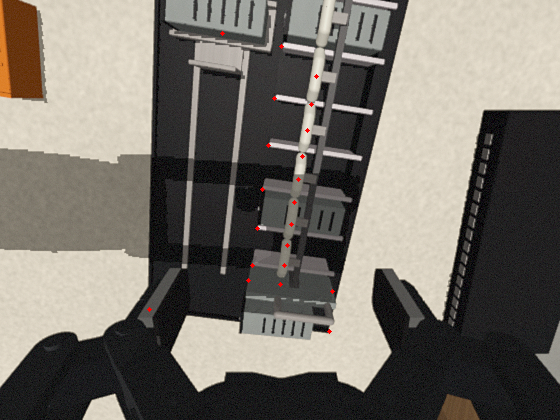

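The overlay lines up with the keys, dividers and tall plate. Next I'll shut the fingers, align the tool with the rack, and move to where I can see the shuttle.

Emit:
jog_arm:
  increments:
    - [0, [0.03, 0, -0.03], [0, 0, 0.143]]
    - [0, [0.04, 0, -0.03], [0, 0, 0]]
    - [0, [0.04, 0, -0.02], [0, 0, 0]]
    - [0, [0, 0, 0], [0, 0, 0]]
    - [0, [0, 0, 0], [0, 0, 0]]
    - [0, [0, 0, 0], [0, 0, 0]]

```text
t: 2.55
tcp_pos: [0.6111, 0.1115, 0.3121]
orientation: [-2.38, -2.048, 0.003]
ft_force: [0.0, -0.2, -0.5]
finger_gap: 0.0002
```

Run:
```python
from h import *
s=env.state(); print(s["t"],s["tcp_pos"],s["orientation"],s["finger_gap"],s["ft_force"])
c=cam("wrist"); obs=[]
cv2.imwrite("pics/w2.png",c["img"])
for t in list(PT)+["shuttle","shuttle_mid","module_mid","module"]:
    d=eyes.pinpoint(c,t); print(t,[(np.round(e["pixel"],1).tolist(),round(e["conf"],2)) for e in d][:3])
    if t in PT: obs+=[(c,t,e["pixel"]) for e in d[:1]] if "gap" not in t else []
q,r=fit(obs,[.586,.037,-.142]); print(q,np.round(r,1))
sd=cam("scene"); cv2.imwrite("pics/s2.png",cv2.resize(sd["img"][60:330,130:490],None,fx=2,fy=2))
```

```text
2.55 [0.61109845 0.11152171 0.31213014] [-2.37971671 -2.04784574  0.00309592] 0.0001566607202698323 [ 0.04682767 -0.23096829 -0.52326798]
rack [([210.6, 274.4], 0.64)]
tall_cheek [([135.4, 224.3], 0.68)]
low_cheek [([97.2, 308.8], 0.98)]
seated_a_mid [([133.1, 306.6], 0.91)]
seated_b_mid [([262.4, 306.0], 0.62)]
gap0 [([131.2, 269.2], 0.75), ([263.3, 306.7], 0.17)]
gap5 [([131.2, 269.2], 0.75), ([263.3, 306.7], 0.17)]
shuttle [([133.7, 227.4], 0.56)]
shuttle_mid [([135.3, 225.5], 0.72)]
module_mid [([139.7, 224.1], 0.85), ([31.3, 15.8], 0.71), ([176.4, 77.5], 0.59)]
module [([35.8, 32.2], 0.96), ([176.7, 87.7], 0.93), ([135.4, 225.7], 0.57)]
[ 0.58663052  0.03800277 -0.15231863] [[-2.100e+00 -1.400e+00]
 [ 7.860e+01  1.647e+02]
 [ 1.000e-01 -3.000e-01]
 [ 1.000e+00  7.000e-01]
 [-2.100e+00 -1.000e+00]]
```

View pics/w2.png

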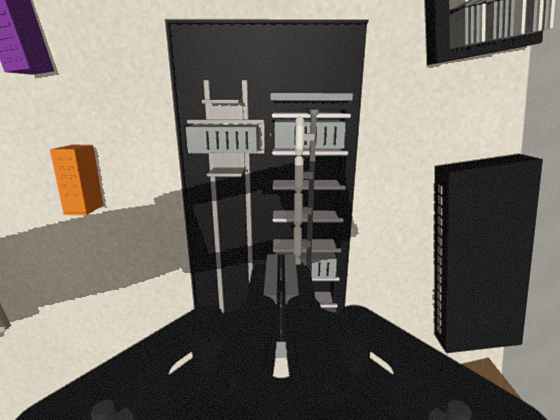

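View pics/s2.png

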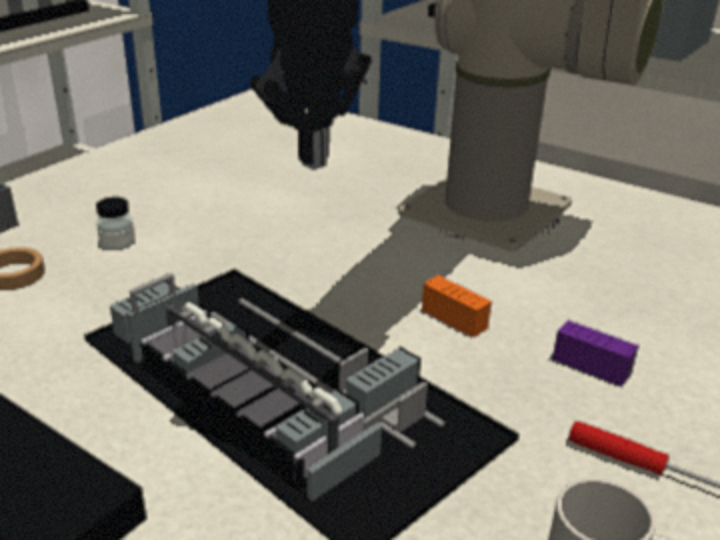

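Run:
```python
from h import *
c=cam("wrist")
import copy
# first wrist view camera
T=np.eye(4);T[:3,:3]=R.from_rotvec([-2.2204,-2.2205,.0019]).as_matrix();T[:3,3]=[.5994,.0001,.2302]
c1=dict(c); c1["M"]=np.linalg.inv(T@c["T_tool_cam"])
o1={"rack":(138.8,267.9),"seated_b_mid":(211.4,300.2),"seated_a_mid":(28,331.7),"gap5":(234.8,255.3),"gap0":(25,283.2)}
o2={"rack":(210.6,274.4),"low_cheek":(97.2,308.8),"seated_a_mid":(133.1,306.6),"gap0":(131.2,269.2)}
o=[(c1,n,p) for n,p in o1.items()]+[(c,n,p) for n,p in o2.items()]
q,r=fit(o,[.586,.037,-.142]); print(np.round(q,4),np.round(r,1).tolist())
q,_=fit(o,[.586,.037,-.142])
im=c["img"].copy()
sy=w2r(q,unproj(c,(227.4,133.7),0)),w2r(q,unproj(c,(225.5,135.3),.0125)),w2r(q,unproj(c,(224.1,139.7),.035)); print(sy)
Y=float(np.mean([a[0,1] for a in sy]))
for p in [(-130,250,10),(120,250,10),(2,138,46),(92,138,46),(2,92,46),(2,46,46),(2,0,46),(2,-46,46),(35,138,72),(35,92,72),(35,69,78),(35,46,72),(35,0,72),(0,164,44),(100,164,44),(0,156,44),(-82,Y+47,52),(-38,Y+47,52),(-82,Y-47,52),(-38,Y-47,52),(-105,Y-16,57.5),(-15,Y-16,57.5),(-105,Y+16,57.5),(-15,Y+16,57.5)]:
    a=proj(c,r2w(q,p))[0]; cv2.circle(im,(int(round(a[0])),int(round(a[1]))),1,(0,0,255),-1)
im=cv2.resize(im[10:320,150:400],None,fx=1.9,fy=1.9,interpolation=cv2.INTER_CUBIC)
cv2.imwrite("pics/ov2.png",im)
s=env.state();print(w2r(q,s["tcp_pos"]), R.from_rotvec(s["orientation"]).as_matrix().round(4))
```

```text
[ 0.5851  0.0378 -0.1472] [[0.5, 0.2], [0.3, -0.5], [1.5, 0.1], [0.1, -0.4], [0.2, -0.1], [-3.1, -1.0], [-1.8, 0.0], [-0.7, 1.0], [0.8, 1.2]]
(array([[-59.75036228, 112.1398231 ,   0.        ]]), array([[-60.37547381, 111.33087479,  12.5       ]]), array([[-58.641409  , 108.21743228,  35.        ]]))
[[ 14.99103599  76.97212503 312.44780203]] [[ 1.494e-01  9.888e-01 -2.600e-03]
 [ 9.888e-01 -1.494e-01  4.000e-04]
 [ 0.000e+00 -2.700e-03 -1.000e+00]]
```

View pics/ov2.png

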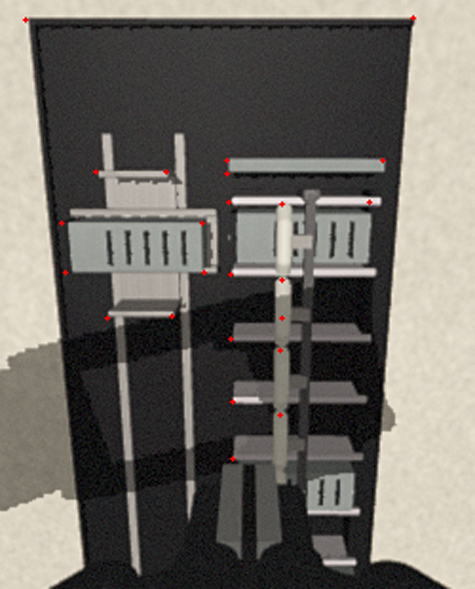

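Emit:
jog_arm:
  increments:
    - [0, [-0.032, 0.003, 0], [0, 0, 0]]
    - [0, [-0.032, 0.003, 0.03], [0, 0, 0]]
    - [0, [-0.032, 0.003, 0.04], [0, 0, 0]]
    - [0, [-0.032, 0.003, 0.04], [0, 0, 0]]
    - [0, [-0.032, 0.003, 0.04], [0, 0, 0]]
    - [0, [-0.032, 0.003, 0.03], [0, 0, 0]]
    - [0, [0, 0, 0], [0, 0, 0]]

```text
t: 3.95
tcp_pos: [0.6023, -0.0832, 0.1313]
orientation: [2.374, 2.053, 0.009]
ft_force: [-0.9, 0.9, -0.1]
finger_gap: 0.0002
```

```bash
cat > st.py <<'E'
from h import *
q=[.5853,.0378,-.148]
s=env.state();print(s["t"],w2r(q,s["tcp_pos"]).round(1),s["ft_force"].round(2))
Rm=R.from_rotvec(s["orientation"]).as_matrix();print("yaw err",np.arctan2(-Rm[0,0],Rm[1,0])-q[2],"tilt",Rm[2,:2].round(4))
E
python3 - <<'E'
from st import *
for n,b in (("side",(160,140,360,320)),("scene",(130,140,370,330))):
    c=cam(n); x0,y0,x1,y1=b; cv2.imwrite(f"pics/{n}3.png",cv2.resize(c["img"][y0:y1,x0:x1],None,fx=3,fy=3))
E
```

```text
3.95 [[  34.6 -117.1  131.3]] [-0.94  0.87 -0.11]
yaw err 0.0033040842642429458 tilt [0.0026 0.0054]
```

View pics/side3.png

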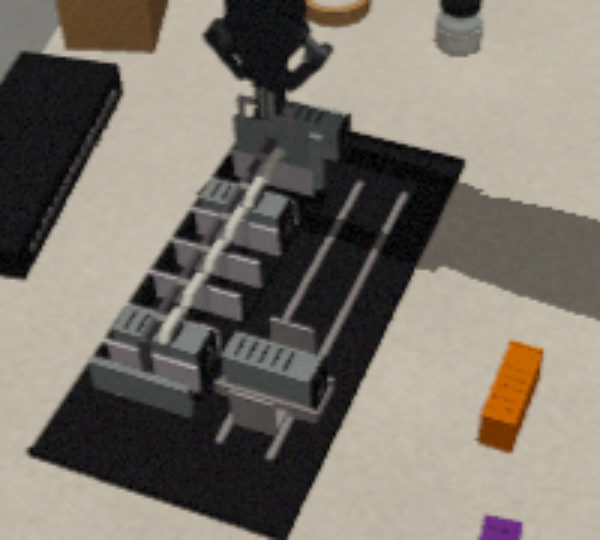

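View pics/scene3.png

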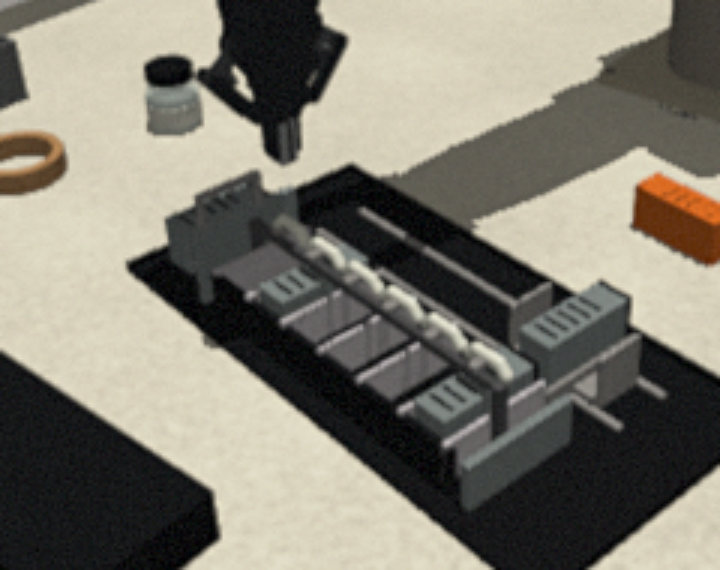

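Emit:
jog_arm:
  increments:
    - [0, [0.002, -0.002, 0.025], [0, 0, 0]]
    - [0, [0, 0, 0.02], [0, 0, 0]]
    - [0, [0, 0, 0], [0, 0, 0]]
    - [0, [0, 0, 0], [0, 0, 0]]

```text
t: 4.45
tcp_pos: [0.6106, -0.0747, 0.0994]
orientation: [2.358, 2.051, 0.031]
ft_force: [-0.3, 0.7, 0.5]
finger_gap: -0.0
```

```bash
python3 -c "import st"
```

```text
4.45 [[  41.6 -107.5   99.4]] [-0.26  0.73  0.54]
yaw err 0.008640841846544789 tilt [0.0045 0.0252]
```

Run:
```python
from st import *
print(s["joints"].round(3),s["joint_vel"].round(3),s["ft_torque"].round(2),s["joint_efforts"].round(1))
for n,b in (("side",(160,120,360,300)),("scene",(130,110,370,300))):
    c=cam(n); x0,y0,x1,y1=b; cv2.imwrite(f"pics/{n}4.png",cv2.resize(c["img"][y0:y1,x0:x1],None,fx=3,fy=3))
s=env.state();print(w2r(q,s["tcp_pos"]).round(1))
```

```text
4.45 [[  41.6 -107.5   99.4]] [-0.26  0.73  0.54]
yaw err 0.008640841846544789 tilt [0.0045 0.0252]
[-0.209  0.243  1.607  0.006  1.266 -0.071] [ 0.016 -0.003 -0.007  0.004  0.002  0.006] [-0.02 -0.02 -0.01] [ -0.2 -57.9 -45.4   0.   -0.2   0. ]
[[  41.8 -107.8   99.6]]
```

View pics/side4.png

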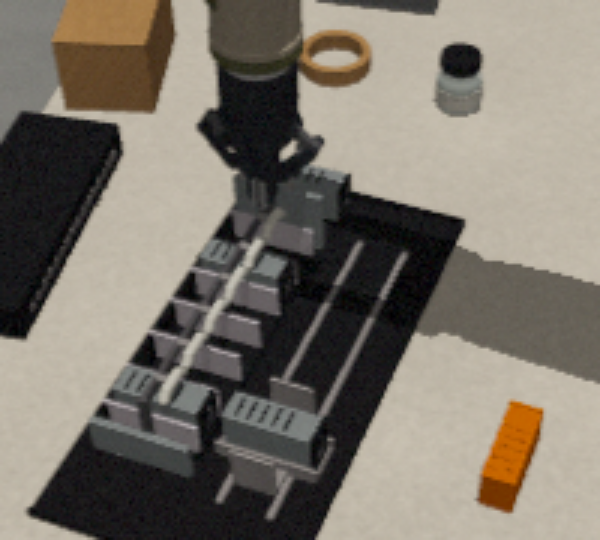

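View pics/scene4.png

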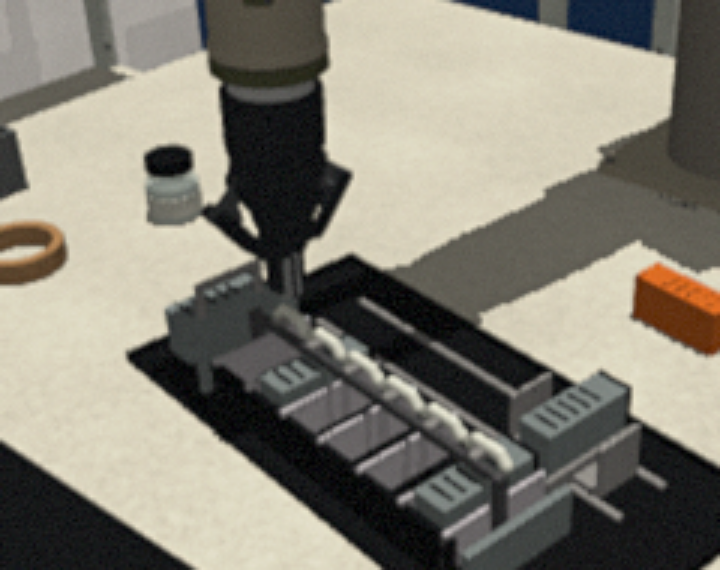

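```bash
cat > to.py <<'E'
from st import *
import sys
def to(x,y,z):
    t=r2w(q,(x,y,z))[0]; ps=q[2]
    Rt=np.array([[-np.sin(ps),np.cos(ps),0],[np.cos(ps),np.sin(ps),0],[0,0,-1]]) # tool x=rack y, tool y=rack x
    print("shift mm",(Rm.T@(t-s["tcp_pos"])*1000).round(1),"turn",R.from_matrix(Rm.T@Rt).as_rotvec().round(4))
to(*map(float,sys.argv[1:4]))
E
python3 to.py 32 -115 90
```

```text
4.55 [[  41.8 -107.8   99.6]] [-0.1   0.01 -0.59]
yaw err 0.008451938054397673 tilt [0.0043 0.0257]
shift mm [ -7.1 -10.1   9.3] turn [ 0.0257 -0.0044  0.0084]
```

Emit:
jog_arm:
  increments:
    - [0, [-0.007, -0.01, 0], [0.026, -0.004, 0.008]]

```text
t: 4.65
tcp_pos: [0.6006, -0.08, 0.1009]
orientation: [2.378, 2.052, 0.002]
ft_force: [0.5, -0.8, -0.4]
finger_gap: -0.0001
```

```bash
python3 to.py 32 -115 90
```

```text
4.65 [[  32.5 -114.3  100.9]] [ 0.53 -0.76 -0.44]
yaw err 0.001330224660350987 tilt [0.0004 0.0013]
shift mm [-0.7 -0.6 10.9] turn [ 0.0013 -0.0004  0.0013]
```

Emit:
jog_arm:
  increments:
    - [0, [-0.001, 0, 0.01], [0.001, 0, 0.001]]
    - [0, [0, 0, 0.008], [0, 0, 0]]

```text
t: 4.85
tcp_pos: [0.6017, -0.0822, 0.0852]
orientation: [2.378, 2.048, 0.003]
ft_force: [-0.2, 0.3, -0.1]
finger_gap: 0.0001
```

```bash
python3 to.py 32 -115 75
```

```text
4.85 [[  33.9 -116.3   85.2]] [-0.15  0.27 -0.06]
yaw err -0.0006608195755445356 tilt [-0.0005  0.0036]
shift mm [ 1.3 -1.9 10.2] turn [ 0.0036  0.0005 -0.0007]
```

Emit:
jog_arm:
  increments:
    - [0, [0.001, -0.002, 0.005], [0.003, 0, 0]]
    - [0, [0, 0, 0.003], [0, 0, 0]]
    - [0, [0, 0, 0.002], [0, 0, 0]]

```text
t: 5.15
tcp_pos: [0.5991, -0.0809, 0.0729]
orientation: [-2.38, -2.049, 0.001]
ft_force: [0.2, 0.2, 2.9]
finger_gap: -0.0003
```

```bash
python3 to.py 32 -115 74.5
```

```text
5.15 [[  31.1 -115.4   72.9]] [0.15 0.17 2.89]
yaw err -0.0014015410168521092 tilt [-0.0001 -0.0011]
shift mm [ 0.4  0.8 -1.6] turn [-0.0011  0.0001 -0.0014]
```

Emit:
jog_arm:
  increments:
    - [0, [0.006, 0.001, -0.001], [0, 0, 0]]
    - [0, [0.008, 0, 0], [0, 0, 0]]
    - [0, [0.008, 0, 0], [0, 0, 0]]

```text
t: 5.45
tcp_pos: [0.6039, -0.0595, 0.0744]
orientation: [2.382, 2.047, -0.002]
ft_force: [-0.5, -0.2, 2.8]
finger_gap: -0.0004
```

```bash
python3 to.py 32 -69 73.5
```

```text
5.45 [[ 32.8 -93.5  74.4]] [-0.54 -0.16  2.84]
yaw err -0.003027754423407719 tilt [-0.0014 -0.0003]
shift mm [24.5 -0.8  0.9] turn [-0.0003  0.0014 -0.003 ]
```

Emit:
jog_arm:
  increments:
    - [0, [0.008, -0.001, 0.001], [0, 0.001, -0.003]]
    - [0, [0.008, 0, 0.001], [0, 0, 0]]
    - [0, [0.008, 0, 0], [0, 0, 0]]

```text
t: 5.75
tcp_pos: [0.6075, -0.0332, 0.0733]
orientation: [2.377, 2.051, 0.001]
ft_force: [-1.0, -1.4, 3.5]
finger_gap: 0.0001
```

```bash
python3 to.py 32 -69 73.5
```

```text
5.75 [[ 32.4 -67.   73.3]] [-0.97 -1.39  3.54]
yaw err 0.0009250653954310795 tilt [-0.0007  0.0016]
shift mm [-2.  -0.5 -0.2] turn [0.0016 0.0007 0.0009]
```

Emit:
jog_arm:
  increments:
    - [0, [0.008, 0, 0], [0, 0, 0]]
    - [0, [0.008, 0, 0], [0, 0, 0]]
    - [0, [0.008, 0, 0], [0, 0, 0]]

```text
t: 6.05
tcp_pos: [0.6114, -0.0069, 0.0735]
orientation: [2.377, 2.052, 0.001]
ft_force: [-0.4, -2.3, 2.3]
finger_gap: 0.0002
```

```bash
python3 to.py 32 -24 73.5
```

```text
6.05 [[ 32.4 -40.3  73.5]] [-0.39 -2.33  2.25]
yaw err 0.0015812271863165361 tilt [-0.0006  0.0018]
shift mm [16.3 -0.4 -0. ] turn [0.0018 0.0006 0.0016]
```

Emit:
jog_arm:
  increments:
    - [0, [0.008, 0, 0], [0.002, 0, 0.001]]
    - [0, [0.006, 0, 0], [0, 0, 0]]

```text
t: 6.25
tcp_pos: [0.6136, 0.0087, 0.0734]
orientation: [-2.379, -2.052, 0.001]
ft_force: [-0.5, -2.6, 3.8]
finger_gap: -0.0001
```

```bash
python3 to.py 32 -24 73.5
```

```text
6.25 [[ 32.2 -24.6  73.4]] [-0.48 -2.65  3.76]
yaw err 0.0007866750935540956 tilt [-0.0004 -0.0006]
shift mm [ 0.6 -0.2 -0.1] turn [-0.0006  0.0004  0.0008]
```

Emit:
jog_arm:
  increments:
    - [0, [-0.002, 0, -0.01], [0, 0, 0]]
    - [0, [0, 0, -0.025], [0, 0, 0]]
    - [0, [0, 0, -0.025], [0, 0, 0]]
    - [0, [0.035, -0.015, -0.01], [0, 0, 0]]
    - [0, [0.035, -0.015, 0], [0, 0, 0]]
    - [0, [0.035, -0.015, 0], [0, 0, 0]]
    - [0, [0.035, -0.015, 0], [0, 0, 0]]
    - [0, [0.035, -0.015, 0], [0, 0, 0]]
    - [0, [0.02, -0.01, 0], [0, 0, 0]]
    - [0, [0.01, 0, 0], [0, 0, 0]]

```text
t: 7.25
tcp_pos: [0.5556, 0.229, 0.1495]
orientation: [-2.378, -2.043, 0.001]
ft_force: [0.2, 0.3, -0.4]
finger_gap: -0.0004
```

```bash
python3 to.py -60 190 40
python3 - <<'E'
from st import *
c=cam("wrist"); cv2.imwrite("pics/w5.png",c["img"])
E
```

```text
7.25 [[-57.6 184.7 149.5]] [ 0.24  0.32 -0.35]
yaw err -0.003002533255811679 tilt [ 0.0035 -0.0054]
shift mm [  4.9  -1.8 109.6] turn [-0.0054 -0.0035 -0.003 ]
7.25 [[-57.6 184.7 149.5]] [ 0.24  0.32 -0.35]
yaw err -0.003002533255811679 tilt [ 0.0035 -0.0054]
```

View pics/w5.png

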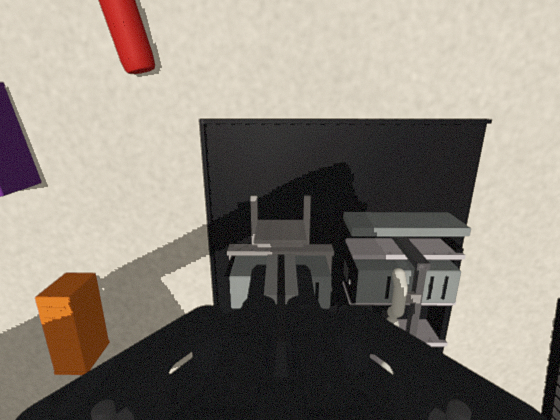

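Run:
```python
from st import *
c=cam("wrist"); 
for uv,z in (((280,243),.052),((280,220),.02),((235,250),.022)): print(w2r(q,unproj(c,uv,z)).round(1))
for t in ("shuttle","shuttle_mid","module_mid"):
    print(t,[(np.round(e["pixel"],1).tolist(),round(e["conf"],2)) for e in eyes.pinpoint(c,t)][:3])
cv2.imwrite("pics/w5b.png",cv2.resize(c["img"][180:330,190:480],None,fx=2.7,fy=2.7,interpolation=cv2.INTER_CUBIC))
im=c["img"].copy()
for p in [(0,-115+230,12)]: pass
for Y in (108,111):
  for p in [(-82,Y+47,52),(-38,Y+47,52),(-110,Y+19,22),(-10,Y+19,22)]:
    a=proj(c,r2w(q,p))[0]; print(Y,p,a.round(1))
```

```text
7.3 [[-57.1 185.5 149.7]] [-0.99  1.49  0.34]
yaw err -0.0027478733257383647 tilt [ 0.0043 -0.0048]
[[-58.  155.4  52. ]]
[[-58.2 163.4  20. ]]
[[-100.3  134.3   22. ]]
shuttle [([261.6, 279.8], 0.74)]
shuttle_mid [([268.3, 278.7], 0.71)]
module_mid [([322.6, 77.3], 0.56)]
108 (-82, 155, 52) [250.9 243.5]
108 (-38, 155, 52) [304.3 243.5]
108 (-110, 127, 22) [225. 257.]
108 (-10, 127, 22) [331.4 257. ]
111 (-82, 158, 52) [250.7 240.2]
111 (-38, 158, 52) [304.4 240.1]
111 (-110, 130, 22) [224.8 254.1]
111 (-10, 130, 22) [331.6 254.1]
```

View pics/w5b.png

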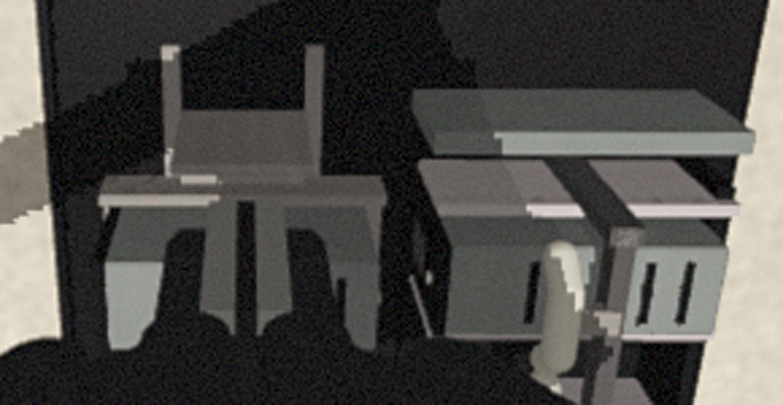

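Emit:
jog_arm:
  increments:
    - [0, [0.003, -0.002, 0.03], [-0.005, -0.004, -0.003]]
    - [0, [0, 0, 0.03], [0, 0, 0]]
    - [0, [0, 0, 0.025], [0, 0, 0]]
    - [0, [0, 0, 0.015], [0, 0, 0]]
    - [0, [0, 0, 0.005], [0, 0, 0]]

```text
t: 8.0
tcp_pos: [0.5604, 0.2222, 0.0434]
orientation: [2.388, 2.034, 0.005]
ft_force: [-0.3, -0.4, 0.3]
finger_gap: 0.0
```

```bash
python3 to.py -58 170 36
```

```text
8.0 [[-51.8 178.7  43.4]] [-0.25 -0.43  0.32]
yaw err -0.011976040140853156 tilt [-0.0007  0.0053]
shift mm [-8.8 -6.2  7.4] turn [ 0.0053  0.0008 -0.012 ]
```

Emit:
jog_arm:
  increments:
    - [0, [-0.004, -0.006, 0.008], [0.005, 0, -0.012]]
    - [0, [-0.004, 0, 0], [0, 0, 0]]

```text
t: 8.2
tcp_pos: [0.5532, 0.214, 0.0349]
orientation: [2.379, 2.051, -0.002]
ft_force: [-0.9, -0.3, -0.5]
finger_gap: -0.0
```

```bash
python3 to.py -58 165 36
```

```text
8.2 [[-57.8 169.6  34.9]] [-0.86 -0.28 -0.45]
yaw err 5.401070759358806e-05 tilt [-0.0011 -0.0008]
shift mm [-4.6 -0.2 -1.1] turn [-0.0008  0.0011  0.0001]
```

Emit:
jog_arm:
  increments:
    - [0, [-0.003, 0, 0], [0, 0, 0]]
    - [0, [-0.003, 0, 0], [0, 0, 0]]
    - [0, [-0.005, 0, 0], [0, 0, 0]]
    - [0, [-0.006, 0, 0], [0, 0, 0]]
    - [0, [-0.006, 0, 0], [0, 0, 0]]
    - [0, [-0.006, 0, 0], [0, 0, 0]]

```text
t: 8.8
tcp_pos: [0.551, 0.1846, 0.039]
orientation: [2.378, 2.051, 0.008]
ft_force: [0.8, 1.7, -1.5]
finger_gap: -0.0001
```

```bash
python3 to.py -58 120 35
```

```text
8.8 [[-55.5 140.1  39. ]] [ 0.81  1.72 -1.51]
yaw err 0.0006234072934907797 tilt [0.0028 0.0048]
shift mm [-20.1  -2.5   3.9] turn [ 0.0048 -0.0028  0.0006]
```

Emit:
jog_arm:
  increments:
    - [0, [-0.008, -0.002, 0.004], [0.005, -0.003, 0.001]]
    - [0, [-0.008, 0, 0], [0, 0, 0]]
    - [0, [-0.008, 0, 0], [0, 0, 0]]
    - [0, [-0.008, 0, 0], [0, 0, 0]]
    - [0, [-0.008, 0, 0], [0, 0, 0]]

```text
t: 9.3
tcp_pos: [0.5432, 0.1419, 0.0354]
orientation: [2.38, 2.05, 0.001]
ft_force: [0.1, 1.4, 0.2]
finger_gap: 0.0
```

```bash
python3 to.py -58 35 35
```

```text
9.3 [[-57.   96.7  35.4]] [0.09 1.39 0.22]
yaw err -0.0005863585349358547 tilt [0.0001 0.0009]
shift mm [-61.7  -1.    0.4] turn [ 0.0009 -0.0001 -0.0006]
```

Emit:
jog_arm:
  increments:
    - [0, [-0.008, -0.001, 0], [0, 0, 0]]
    - [0, [-0.008, 0, 0], [0, 0, 0]]
    - [0, [-0.008, 0, 0], [0, 0, 0]]
    - [0, [-0.008, 0, 0], [0, 0, 0]]
    - [0, [-0.006, 0, 0], [0, 0, 0]]
    - [0, [-0.004, 0, 0], [0, 0, 0]]

```text
t: 9.9
tcp_pos: [0.5354, 0.0959, 0.0355]
orientation: [2.38, 2.049, 0.001]
ft_force: [1.2, 2.1, -0.9]
finger_gap: -0.0002
```

```bash
python3 to.py -58 35 35;  python3 - <<'E'
from st import *
c=cam("wrist"); cv2.imwrite("pics/w6.png",c["img"])
for n,b in (("side",(180,170,340,310)),("scene",(190,160,390,320))):
    c=cam(n); x0,y0,x1,y1=b; cv2.imwrite(f"pics/{n}6.png",cv2.resize(c["img"][y0:y1,x0:x1],None,fx=3.5,fy=3.5))
E
```

```text
9.9 [[-58.   50.1  35.5]] [ 1.16  2.07 -0.94]
yaw err -0.0015347207050803724 tilt [0.     0.0013]
shift mm [-15.1  -0.    0.5] turn [ 0.0013 -0.     -0.0015]
9.9 [[-58.   50.1  35.5]] [ 1.16  2.07 -0.94]
yaw err -0.0015347207050803724 tilt [0.     0.0013]
```

View pics/w6.png

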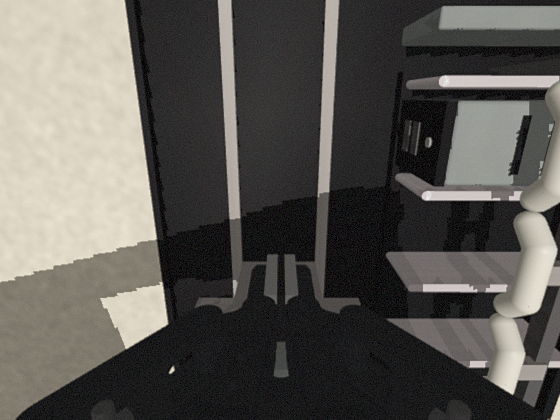

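View pics/side6.png

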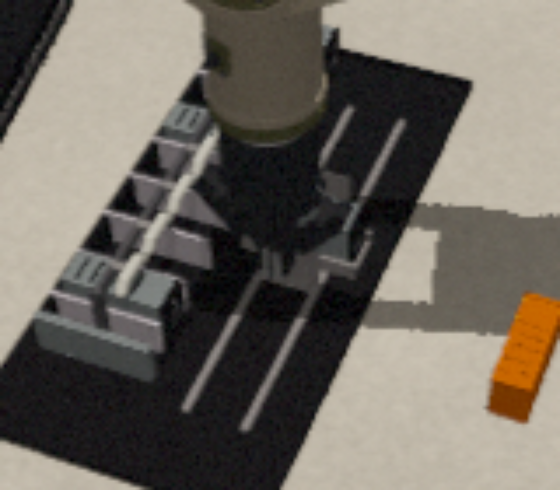

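View pics/scene6.png

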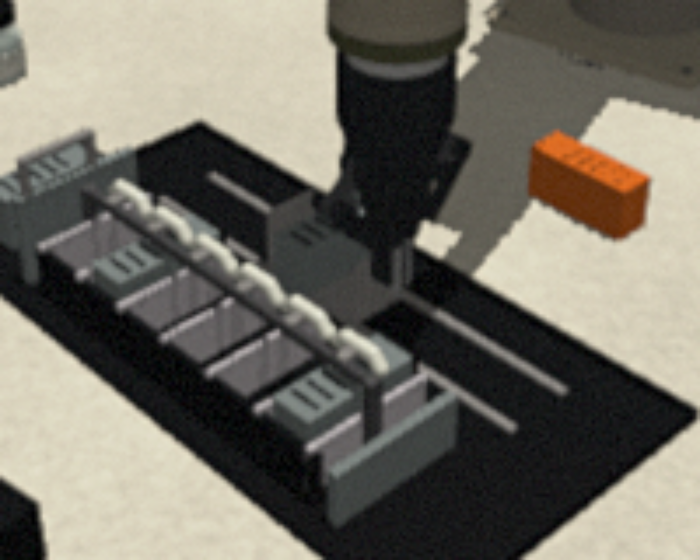

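Emit:
jog_arm:
  increments:
    - [0, [-0.005, 0, 0], [0, 0, 0]]
    - [0, [-0.003, 0, 0], [0, 0, 0]]
    - [0, [0.005, 0, 0], [0, 0, 0]]
    - [0, [0.015, 0, 0], [0, 0, 0]]
    - [0, [0.01, 0, -0.01], [0, 0, 0]]
    - [0, [0, -0.02, -0.035], [0, 0, 0]]
    - [0, [0, -0.03, -0.045], [0, 0, 0]]
    - [0, [0, -0.03, -0.045], [0, 0, 0]]
    - [0, [0, -0.02, -0.02], [0, 0, 0]]

```text
t: 10.95
tcp_pos: [0.4397, 0.1378, 0.1867]
orientation: [-2.375, -2.048, 0.012]
ft_force: [0.7, 0.0, -0.8]
finger_gap: 0.0001
```

```bash
cat > look.py <<'E'
from st import *
n=sys.argv[1] if (sys:=__import__("sys")) else 0
s=env.state(); c=cam("wrist"); Tp=c["img"].copy()
obs=[]
for t in list(PT):
    if t=="tall_cheek": continue
    d=eyes.pinpoint(c,t)
    for e in d[:1 if "gap" not in t else 2]:
        pr=proj(c,r2w(q,PT[t]))[0]
        if np.hypot(*(pr-[e["pixel"][1],e["pixel"][0]]))<12: obs.append((c,t,e["pixel"])); print(t,(pr-[e["pixel"][1],e["pixel"][0]]).round(1))
if len(obs)>2: print("q",fit(obs,q)[0].round(4))
for t,z in (("shuttle",0),("shuttle_mid",.0125),("module_mid",.035)):
    for e in eyes.pinpoint(c,t)[:2]: print(t,round(e["conf"],2),np.round(e["pixel"],1),w2r(q,unproj(c,(e["pixel"][1],e["pixel"][0]),z)).round(1))
cv2.imwrite(f"pics/{n}.png",cv2.resize(c["img"],None,fx=1.4,fy=1.4,interpolation=cv2.INTER_CUBIC))
E
python3 look.py w7
```

```text
10.95 [[-158.8   77.4  186.7]] [ 0.67  0.05 -0.78]
yaw err 0.00042227563974717164 tilt [-0.0028 -0.0089]
rack [-2.9 -1.1]
low_cheek [-3.8 -0. ]
seated_a_mid [1.1 2.4]
seated_b_mid [-1.6 -0.3]
gap0 [-0.3  0.6]
gap5 [ 1.  -1.4]
q [ 0.5863  0.0378 -0.1489]
shuttle 0.98 [258.4 369.7] [[-58.2 -14.9   0. ]]
shuttle_mid 0.75 [268.  371.9] [[-58.4 -20.2  12.5]]
module_mid 0.87 [  1.9 108.1] [[-298.   232.2   35. ]]
module_mid 0.63 [208.2 175. ] [[-263.    57.6   35. ]]
```

View pics/w7.png

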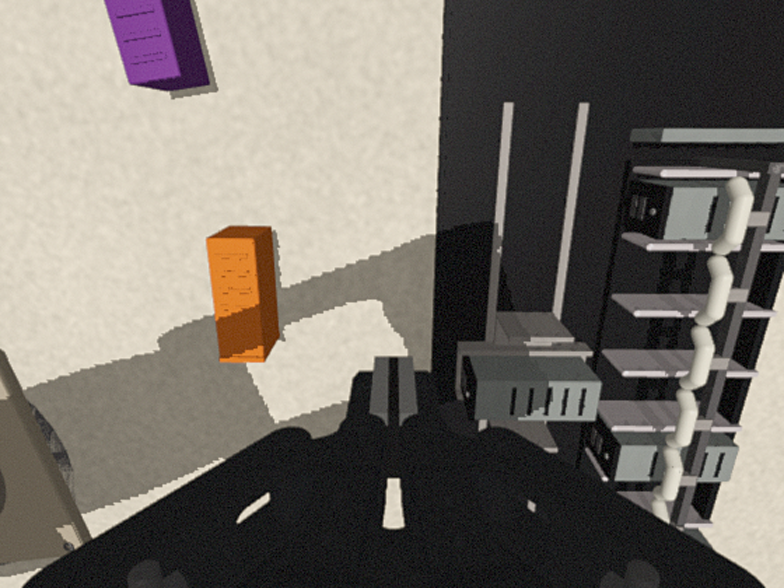

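```bash
sed -i 's/^q=.*/q=[.586,.0378,-.1485]/' st.py
python3 - <<'E'
from st import *
c=cam("wrist"); im=c["img"]
x0,y0=300,210
z=cv2.resize(im[y0:y0+150,x0:x0+230],None,fx=3.4,fy=3.4,interpolation=cv2.INTER_CUBIC)
for Y in (-23,):
  for p in [(-105,Y-16,57.5),(-15,Y-16,57.5),(-105,Y+16,57.5),(-15,Y+16,57.5),(-82,Y+47,52),(-38,Y+47,52),(2,0,46),(2,-46,46),(92,0,46),(2,-92,46),(2,-53,57.5),(2,-85,57.5)]:
    a=(proj(c,r2w(q,p))[0]-[x0,y0]+.5)*3.4-.5; cv2.circle(z,(int(round(a[0])),int(round(a[1]))),2,(0,0,255),-1)
cv2.imwrite("pics/w7z.png",z)
E
```

```text
11.45 [[-159.8   75.4  180.8]] [ 1.02 -1.31 -0.2 ]
yaw err -0.0007749410182934235 tilt [-0.0054 -0.0157]
```

View pics/w7z.png

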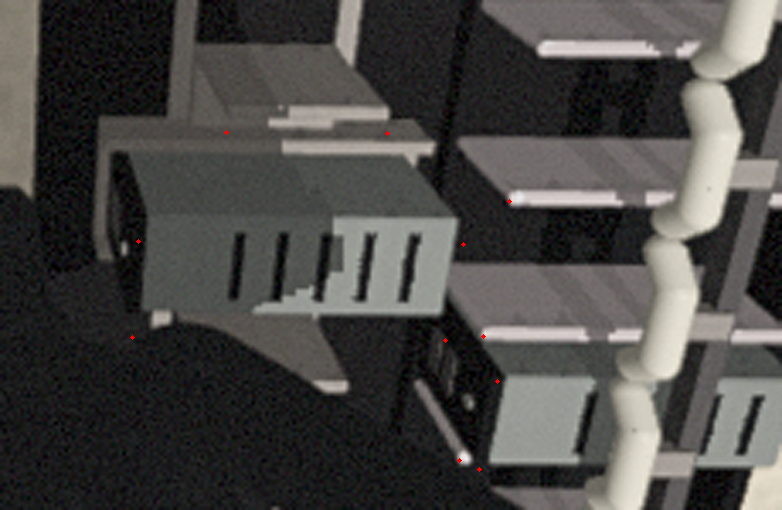

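Emit:
jog_arm:
  increments:
    - [0, [-0.005, 0.03, 0], [-0.015, 0.005, 0]]
    - [0, [-0.005, 0.035, 0], [0, 0, 0]]
    - [0, [-0.002, 0.03, 0.02], [0, 0, 0]]
    - [0, [0, 0.005, 0.03], [0, 0, 0]]
    - [0, [0, 0, 0.03], [0, 0, 0]]
    - [0, [0, 0, 0.02], [0, 0, 0]]
    - [0, [0, 0, 0.005], [0, 0, 0]]

```text
t: 12.2
tcp_pos: [0.5416, 0.1067, 0.0695]
orientation: [-2.383, -2.046, 0.002]
ft_force: [-0.5, -0.4, -0.1]
finger_gap: 0.0001
```

```bash
python3 to.py -58 60 36
```

```text
12.2 [[-54.1  61.6  69.5]] [-0.49 -0.43 -0.07]
yaw err -0.0033635972919384416 tilt [-0.0004 -0.0014]
shift mm [-1.6 -3.9 33.5] turn [-0.0014  0.0004 -0.0034]
```

Emit:
jog_arm:
  increments:
    - [0, [-0.001, -0.004, 0.015], [-0.001, 0, -0.003]]
    - [0, [0, 0, 0.012], [0, 0, 0]]
    - [0, [-0.004, 0, 0.005], [0, 0, 0]]
    - [0, [-0.005, 0, 0], [0, 0, 0]]
    - [0, [-0.004, 0, 0], [0, 0, 0]]

```text
t: 12.7
tcp_pos: [0.5361, 0.0926, 0.0367]
orientation: [-2.38, -2.05, 0.002]
ft_force: [-0.1, 0.1, 0.3]
finger_gap: 0.0003
```

```bash
python3 to.py -58 34.5 36
```

```text
12.7 [[-57.4  46.8  36.7]] [-0.07  0.1   0.35]
yaw err -0.00046019968937702216 tilt [-0.0006 -0.0012]
shift mm [-12.3  -0.6   0.7] turn [-0.0012  0.0006 -0.0005]
```

Emit:
jog_arm:
  increments:
    - [0, [-0.004, 0, 0], [0, 0, 0]]
    - [0, [-0.004, 0, 0], [0, 0, 0]]
    - [0, [-0.002, 0, 0], [0, 0, 0]]

```text
t: 13.0
tcp_pos: [0.536, 0.0817, 0.0388]
orientation: [2.381, 2.048, 0.003]
ft_force: [-0.2, 1.3, -1.9]
finger_gap: 0.0
```

```bash
python3 to.py -58 34.5 36
```

```text
13.0 [[-55.9  36.   38.8]] [-0.2   1.34 -1.86]
yaw err -0.0012145081615399789 tilt [0.0007 0.0019]
shift mm [-1.5 -2.1  2.8] turn [ 0.0019 -0.0007 -0.0012]
```

Emit:
jog_arm:
  increments:
    - [0, [-0.001, 0, 0], [0, 0, 0]]
    - [0, [0.006, 0, 0], [0, 0, 0]]
    - [0, [0.015, 0, 0], [0, 0, 0]]
    - [0, [0.01, -0.005, -0.01], [0, 0, 0]]
    - [0, [0, -0.02, -0.035], [0, 0, 0]]
    - [0, [0, -0.03, -0.045], [0, 0, 0]]
    - [0, [-0.01, -0.035, -0.03], [0, 0, 0]]
    - [0, [-0.01, -0.025, 0], [0, 0, 0]]
    - [0, [-0.002, -0.005, 0], [0, 0, 0]]
    - [0, [0, 0, 0], [0, 0, 0]]

```text
t: 14.0
tcp_pos: [0.417, 0.1153, 0.1654]
orientation: [2.374, 2.053, 0.009]
ft_force: [0.6, -0.5, -0.6]
finger_gap: 0.0
```

```bash
cat > chk.py <<'E'
from st import *
import sys
c=cam("wrist"); im=c["img"]; Y=-23; X=float(sys.argv[2])
P=[(X-45,Y-16,57.5),(X+45,Y-16,57.5),(X-45,Y+16,57.5),(X+45,Y+16,57.5),(-82,Y+47,52),(-38,Y+47,52),(2,0,46),(2,-46,46),(92,0,46),(2,-92,46),(2,-53,57),(2,-85,57),(92,-53,57)]
A=np.array([proj(c,r2w(q,p))[0] for p in P])
x0,y0=[int(v) for v in np.clip(A[:4].mean(0)-[115,85],0,[330,250])]
z=cv2.resize(im[y0:y0+170,x0:x0+230],None,fx=3.4,fy=3.4,interpolation=cv2.INTER_CUBIC)
for a in A:
    a=(a-[x0,y0]+.5)*3.4-.5; cv2.circle(z,(int(round(a[0])),int(round(a[1]))),2,(0,0,255),-1)
cv2.imwrite(f"pics/{sys.argv[1]}.png",z)
E
python3 chk.py c1 -60
```

```text
14.0 [[-178.6   51.6  165.4]] [ 0.59 -0.52 -0.58]
yaw err 0.0035268695772785463 tilt [0.0025 0.0063]
```

View pics/c1.png

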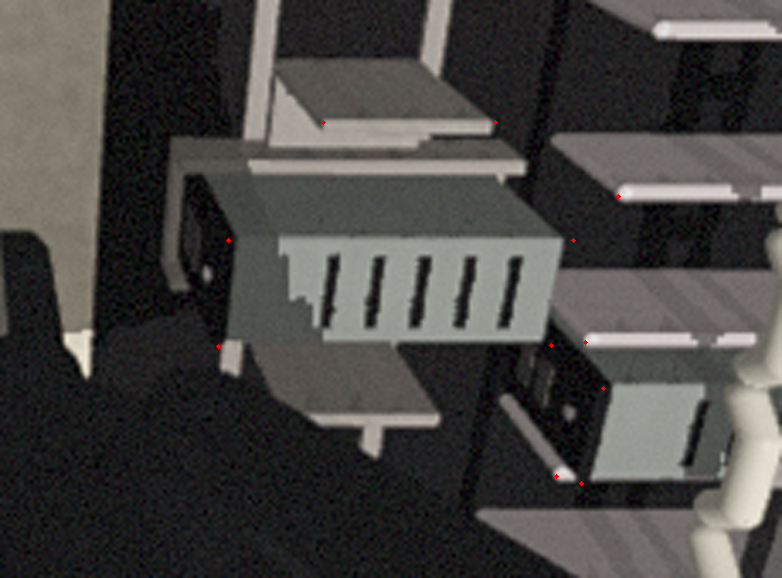

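Emit:
jog_arm:
  increments:
    - [0, [-0.02, 0.008, 0], [0, 0, 0]]
    - [0, [-0.03, 0.012, 0.03], [0, 0, 0]]
    - [0, [-0.02, 0.01, 0.03], [0, 0, 0]]
    - [0, [0, 0, 0.03], [0, 0, 0]]
    - [0, [0, 0, 0.01], [0, 0, 0]]

```text
t: 14.55
tcp_pos: [0.4438, 0.0411, 0.0635]
orientation: [2.37, 2.054, 0.015]
ft_force: [-0.4, 0.6, -0.1]
finger_gap: 0.0
```

```bash
python3 to.py -140 -23 42
```

```text
14.55 [[-141.1  -17.8   63.5]] [-0.38  0.59 -0.07]
yaw err 0.005743867129310715 tilt [0.0037 0.0102]
shift mm [-5.3  0.9 21.5] turn [ 0.0102 -0.0037  0.0057]
```

Emit:
jog_arm:
  increments:
    - [0, [-0.005, 0.001, 0.012], [0.01, -0.004, 0.006]]
    - [0, [0, 0, 0.007], [0, 0, 0]]

```text
t: 14.75
tcp_pos: [0.4442, 0.0363, 0.0425]
orientation: [-2.379, -2.048, 0.004]
ft_force: [0.0, 0.2, -0.0]
finger_gap: 0.0001
```

```bash
python3 to.py -115 -23 42
```

```text
14.75 [[-140.   -22.5   42.5]] [ 0.03  0.17 -0.01]
yaw err -0.0006035159622927444 tilt [-0.0007 -0.0036]
shift mm [-0.5 25.   0.5] turn [-0.0036  0.0007 -0.0006]
```

Emit:
jog_arm:
  increments:
    - [0, [-0.001, 0.008, 0], [-0.003, 0, 0]]
    - [0, [0, 0.008, 0], [0, 0, 0]]
    - [0, [0, 0.006, 0], [0, 0, 0]]
    - [0, [0, 0.004, 0], [0, 0, 0]]
    - [0, [0, 0.004, 0], [0, 0, 0]]

```text
t: 15.25
tcp_pos: [0.4775, 0.032, 0.0441]
orientation: [2.378, 2.052, 0.001]
ft_force: [-1.4, -0.1, -1.2]
finger_gap: -0.0
```

```bash
python3 to.py -100 -23 42
```

```text
15.25 [[-106.4  -21.8   44.1]] [-1.35 -0.11 -1.2 ]
yaw err 0.001461580726478534 tilt [0.     0.0007]
shift mm [-1.2  6.4  2.1] turn [ 0.0007 -0.      0.0015]
```

Emit:
jog_arm:
  increments:
    - [0, [-0.001, 0.007, 0.001], [0, 0, 0]]
    - [0, [0, 0.007, 0], [0, 0, 0]]
    - [0, [0, 0.007, 0], [0, 0, 0]]
    - [0, [0, 0.007, 0], [0, 0, 0]]

```text
t: 15.65
tcp_pos: [0.5074, 0.0267, 0.0439]
orientation: [2.378, 2.052, 0.001]
ft_force: [-2.5, 0.3, 1.1]
finger_gap: -0.0003
```

```bash
python3 to.py -6 -23 43
```

```text
15.65 [[-76.1 -22.7  43.9]] [-2.48  0.35  1.08]
yaw err 0.0017337913201938282 tilt [0.0002 0.0011]
shift mm [-0.5 70.1  1. ] turn [ 0.0011 -0.0002  0.0017]
```

Emit:
jog_arm:
  increments:
    - [0, [0, 0.007, 0], [0, 0, 0.001]]
    - [0, [0, 0.007, 0], [0, 0, 0]]
    - [0, [0, 0.007, 0], [0, 0, 0]]
    - [0, [0, 0.007, 0], [0, 0, 0]]

```text
t: 16.05
tcp_pos: [0.5376, 0.0221, 0.0436]
orientation: [2.379, 2.051, 0.001]
ft_force: [-2.0, 1.0, 0.2]
finger_gap: -0.0001
```

```bash
python3 to.py -6 -23 43
```

```text
16.05 [[-45.5 -22.7  43.6]] [-1.95  1.04  0.21]
yaw err 0.0004527062901964196 tilt [0.0002 0.0009]
shift mm [-0.3 39.5  0.7] turn [ 0.0009 -0.0002  0.0005]
```

Emit:
jog_arm:
  increments:
    - [0, [0, 0.007, 0], [0, 0, 0]]
    - [0, [0, 0.006, 0], [0, 0, 0]]
    - [0, [0, 0.005, 0], [0, 0, 0]]
    - [0, [0, 0.003, 0], [0, 0, 0]]

```text
t: 16.45
tcp_pos: [0.5608, 0.0186, 0.0435]
orientation: [2.379, 2.051, 0.001]
ft_force: [-1.3, 1.1, 2.1]
finger_gap: 0.0002
```

```bash
python3 to.py -6 -23 43;python3 - <<'E'
from st import *
for n,b in (("scene",(190,160,370,310)),):
    c=cam(n); x0,y0,x1,y1=b; cv2.imwrite(f"pics/{n}9.png",cv2.resize(c["img"][y0:y1,x0:x1],None,fx=3.8,fy=3.8))
E
```

```text
16.45 [[-22.1 -22.7  43.5]] [-1.33  1.06  2.06]
yaw err 0.0004026688387955002 tilt [0.0001 0.0009]
shift mm [-0.3 16.1  0.5] turn [ 0.0009 -0.0001  0.0004]
16.45 [[-22.1 -22.7  43.5]] [-1.33  1.06  2.06]
yaw err 0.0004026688387955002 tilt [0.0001 0.0009]
```

View pics/scene9.png

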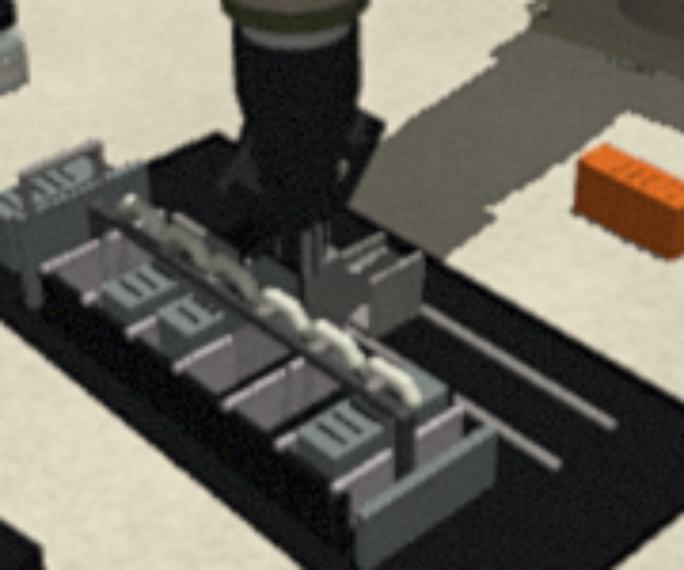

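Emit:
jog_arm:
  increments:
    - [0, [0, 0.004, 0], [0, 0, 0]]
    - [0, [0, 0.004, 0], [0, 0, 0]]
    - [0, [0, 0.002, 0], [0, 0, 0]]

```text
t: 16.8
tcp_pos: [0.5712, 0.017, 0.0435]
orientation: [2.379, 2.051, 0.001]
ft_force: [-7.8, 2.3, 2.7]
finger_gap: -0.0001
```

```bash
python3 to.py -6 -23 43
```

```text
16.8 [[-11.6 -22.7  43.5]] [-7.81  2.28  2.68]
yaw err 0.00041930312127166913 tilt [0.0001 0.0005]
shift mm [-0.3  5.6  0.5] turn [ 0.0005 -0.0001  0.0004]
```

Run:
```python
from st import *
for n,b in (("scene",(200,180,320,270)),("side",(190,160,330,280))):
    c=cam(n); x0,y0,x1,y1=b; k=5.5; z=cv2.resize(c["img"][y0:y1,x0:x1],None,fx=k,fy=k,interpolation=cv2.INTER_CUBIC)
    for p in [(92,-23-16,57),(92,-23+16,57),(92,-69-16,57),(92,-69+16,57),(2,-69-16,57),(2,-69+16,57),(2,-7,57),(2,-39,57)]:
        a=(proj(c,r2w(q,p))[0]-[x0,y0]+.5)*k-.5; cv2.circle(z,(int(round(a[0])),int(round(a[1]))),2,(0,0,255),-1)
    cv2.imwrite(f"pics/{n}10.png",z)
print(env.state()["ft_force"])
```

```text
16.8 [[-11.6 -22.7  43.5]] [-7.81  2.28  2.68]
yaw err 0.00041930312127166913 tilt [0.0001 0.0005]
[-3.03997068 -0.08718299  1.0132142 ]
```

View pics/scene10.png

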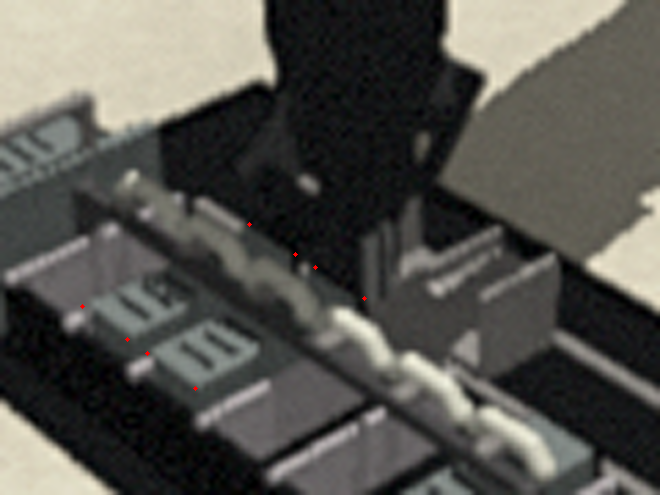

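View pics/side10.png

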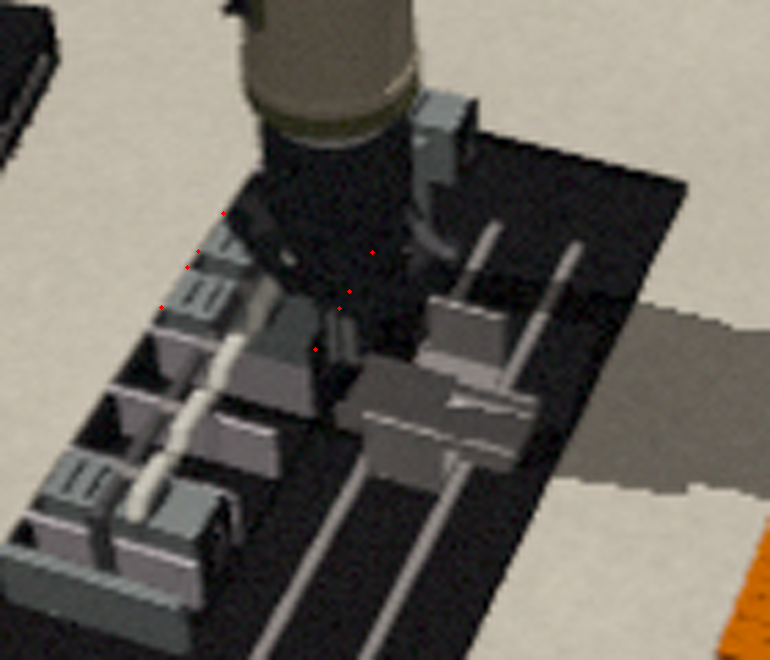

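Emit:
jog_arm:
  increments:
    - [0, [0, 0.002, 0], [0, 0, 0]]
    - [0, [0, 0.002, 0], [0, 0, 0]]
    - [0, [0, 0.002, 0], [0, 0, 0]]

```text
t: 17.2
tcp_pos: [0.5711, 0.0171, 0.043]
orientation: [-2.372, -2.046, 0.014]
ft_force: [-13.4, 2.4, 12.0]
finger_gap: 0.0003
```

```bash
python3 to.py -6 -23 43
```

```text
17.2 [[-11.6 -22.6  43. ]] [-13.36   2.37  11.95]
yaw err 0.0010556905239666736 tilt [-0.0007 -0.0127]
shift mm [-0.4  5.6 -0. ] turn [-0.0127  0.0007  0.0011]
```

Emit:
jog_arm:
  increments:
    - [0, [0, -0.004, 0], [0, 0, 0]]
    - [0, [0, -0.01, 0], [0, 0, 0]]
    - [0, [0, -0.025, 0], [0, 0, 0]]
    - [0, [0, -0.03, -0.005], [0, 0, 0]]
    - [0, [0, -0.03, -0.03], [0, 0, 0]]
    - [0, [0.02, -0.02, -0.045], [0, 0, 0]]
    - [0, [0.03, 0, -0.045], [0, 0, 0]]
    - [0, [0.01, 0, -0.02], [0, 0, 0]]
    - [0, [0, 0, 0], [0, 0, 0]]
    - [0, [0, 0, 0], [0, 0, 0]]

```text
t: 18.2
tcp_pos: [0.4577, 0.0941, 0.1895]
orientation: [-2.377, -2.048, 0.004]
ft_force: [0.5, 0.6, -1.0]
finger_gap: 0.0001
```

```bash
python3 chk.py c2 47;python3 - <<'E'
from st import *
for n,b in (("scene",(180,160,400,330)),("side",(170,150,350,310))):
    c=cam(n); x0,y0,x1,y1=b; k=3.5; z=cv2.resize(c["img"][y0:y1,x0:x1],None,fx=k,fy=k,interpolation=cv2.INTER_CUBIC)
    cv2.imwrite(f"pics/{n}11.png",z)
E
```

```text
18.2 [[-135.2   36.7  189.5]] [ 0.51  0.61 -1.04]
yaw err 2.4344566499218123e-05 tilt [ 0.0009 -0.0053]
18.25 [[-135.3   36.5  189.2]] [-0.4   0.56  0.35]
yaw err -0.0004183929404129594 tilt [ 0.0008 -0.0059]
```

View pics/c2.png

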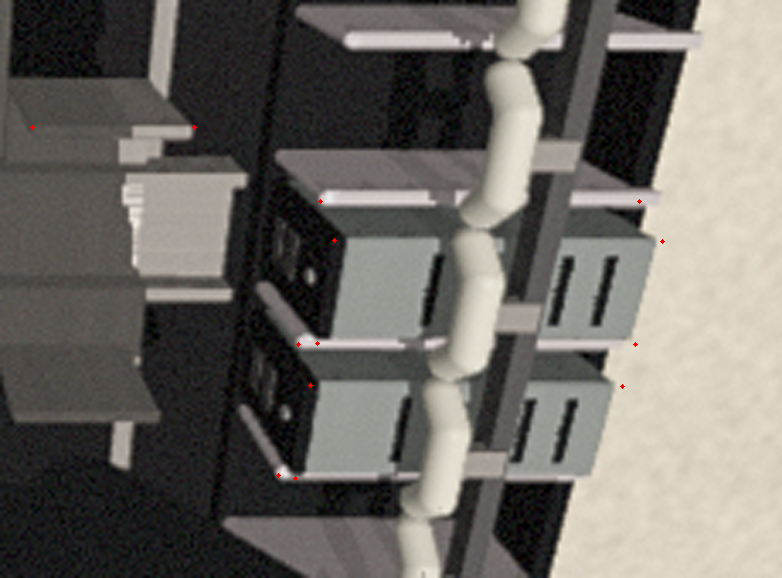

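View pics/scene11.png

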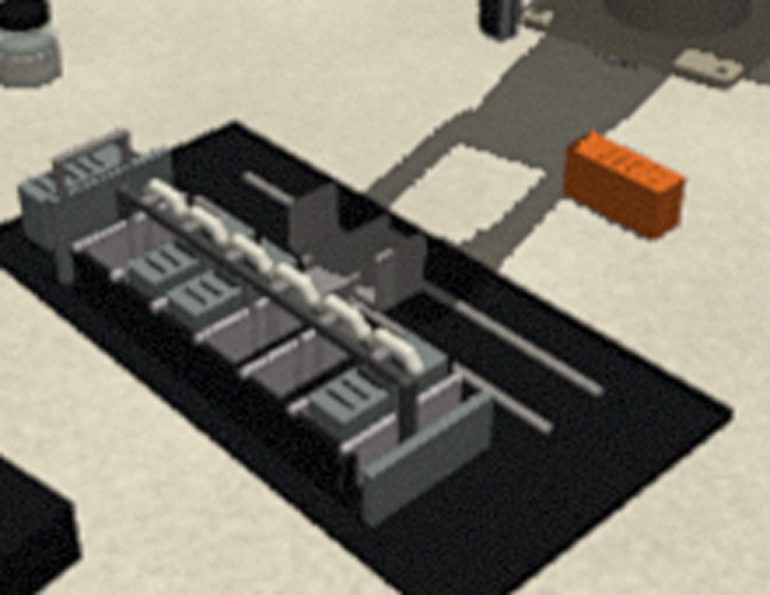

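View pics/side11.png

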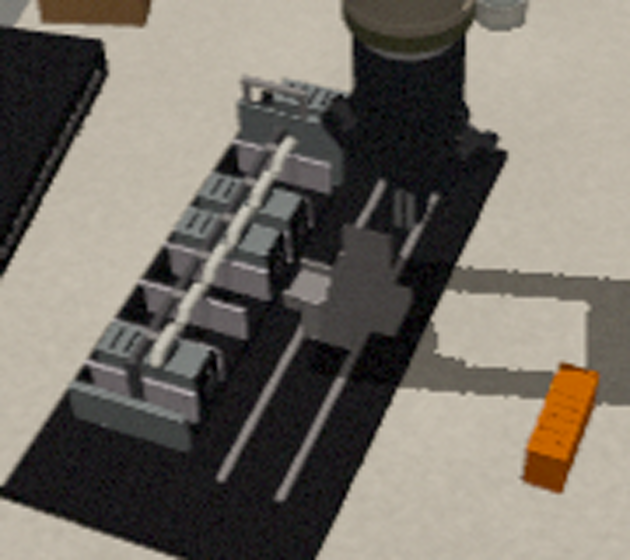

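The overhead view shows the module level with the seated one at y=-69: both sit at the same offset from the predicted corners (image rows 240 and 385). The keys are back up and the arm is clear, so I'm handing in.

```bash
python3 -c "
from bench import workorder
print(workorder.close_job())"
```

```text
the job is handed in; nothing more can be done
None
```

The job is done and handed in at about 18.3 s on the robot's clock, well under the 58 s limit. No verdict was reported.

- **Keys:** The tall, handled plate is at the -y end, so I pressed key5, key4 and key3 in that order. I used one sliding stroke with shut fingers, about 4 to 5 mm down at 2.3 to 3.8 N, and lifted at key3. The fingers passed above the keys beyond the third without pressing any.
- **Shuttle:** I pushed it from about y = +108 to about y = -22 mm. The first push stopped 8.5 mm short, which showed in the wrist picture, so I pushed again until it was within about 1 mm of the gap centre.
- **Module:** I pushed it by its black face into the third gap (y = -23 mm) until it stopped moving. A second push at about 13 N did not move it any further. That last push also put about 12 N vertically on the tool; the module still looked flat afterwards.

**Last checks:** The wrist picture shows the module's face level with the module already in the second gap. From the scene and side pictures, the shuttle is where I left it, all keys are up, and the other modules look undisturbed. The arm is touching nothing. The keys' own travel values cannot be read, so how far each was pressed is judged from the tool height and force. No check failed or disagreed by more than 1 to 2 mm, which is the camera's own error.

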